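# Wipe the fried crusts off the serving deck and clip the scraper away

### The arm

A 6-joint arm with a two-finger parallel gripper is mounted at the origin on the work surface. World frame = base frame: x ahead of the robot, y to its left, z up, the work surface at z = 0. Lengths are in m, angles in rad, forces in N, time in s.
With the tool pointing down it reaches from about 0.35 to 0.875 m from the base axis. Payload 15.5 kg.
Tool frame: the origin (TCP) lies between the finger pads; the fingertips stand 17 mm ahead of it and the grasp point (between the pads) lies 2 mm behind it; z points along the fingers, y is the direction in which the jaws open and shut (so a half turn about z gives the same grasp; the last joint's range is limited). The gripper opens to 85 mm and grips with 20 to 120 N. Pads are 22 mm wide; open, the fingers measure 114 mm over their backs; the gripper's body (76 mm by 85 mm) begins 54 mm behind the grasp point. The pads swing forward as they close: fully open they stand 13 mm farther back than shut.
Start: joints at [1.024, 0.494, 1.345, -0, 1.302, -0.096], TCP at [0.272, 0.563, 0.248] pointing down, gripper open.
Joint ranges: [-2.91, 2.91], [-0.82, 2.16], [0.22, 2.67], [-1.22, 4.37], [0.12, 2.79], [-3.08, 3.08]. Speed limits (rad/s): [1.89, 1.89, 2.57, 3.01, 3.01, 3.01].

### API

Orientations are given as a unit quaternion [x, y, z, w].
In Python, from bench import arm, eyes gives the robot as it stands. The module is installed in compiled form; this text tells all that it offers.
- The arm moves only by the tool send_rows, never from a script. Its argument "plan" is a list of rows, each an object of numbers: "tx", "ty", "tz": the shift along the tool's x, y, z in m; "yaw": the turn about the tool's z in degrees. In form: [{"tx": .., "ty": .., "tz": .., "yaw": ..}, ...]. A call has 1 to 8 rows; each row shifts and turns the commanded pose from where the row before left it, along the tool's axes as they then stand; what a row does not reach is not made up. A row lasts 1/12 s, in which the tool goes at most 41.7 mm and 7.16 degrees, less where a joint would pass 70% of its speed; a pose out of reach is approached as far as the arm can. A call is refused whole if a number of a shift passes 0.0417 or a number of a turn 7.16, either way. A call with a gripper value outside its range is refused whole. "grip" is the finger opening in m, from 0 to 0.0854, set as the call begins (left out, the last holds). The fingers move at their own pace and stop on an object; the grip force is fixed at half the most. Time passes only in rows, so rows that do not move let the fingers close. It gives the time, the measured TCP pose, the force and the opening at its end, in the units of the state.
- arm.state(): the state, without advancing time (a new reading comes with each control period).
- eyes.camera(name): name is "scene" or "top" or "wrist"; returns (picture, depth): 400x640x3 uint8, red, green, blue; 400x640 float32, m along the optical axis (not along the pixel's ray), 0 where there is no reading.
- eyes.camera_info(name): a dict with "fx", "fy", "cx", "cy" (pixels), "k1" (the pictures are not rectified: a ray, as slopes to the right and down, at radius r is drawn at 1 + k1 r^2 times it, then the intrinsics apply), "origin" and "rotation" of the camera in the world. Camera axes: x right, y up, looking along -z (the intrinsics and any distortion apply to the point x, -y, -z); pixel columns grow to the right and rows downward; lengths in m; the calibration is good to about 2 mm. A picture is of the moment at which its call begins: read the wrist's pose just before it. camera_info takes no time and is no camera call; for the wrist camera it gives the pose at the moment of the call.
- arm.sign_off(): hands the job in, once; it reports no verdict.
The state is a dict: "clock": time; "joint_pos": joint angles; "qd": joint speeds; "tau": joint torques, N m; "eef_pos": TCP position; "tcp_rot": TCP orientation; "contact_force": force on the tool from outside, world axes, zero at the start; "moment": the same for the moment, N m; "opening": opening from 0.0 (shut) to 1.0 (fully open).
Only numpy, scipy, OpenCV 4.12 (cv2) and the standard library are available. Lean on these libraries where they do the work, as an engineer would, in place of code of your own. Each camera call takes 0.05 s, during which the arm holds its last target.

### The job

Hold the green-and-white scraper by its handle and wipe all five hard bits of crust off the steel deck into the blue catch pan at its end; push them only with the scraper, never with the gripper. Then put the scraper away in its holder: press its round bar down, block underneath, until both pairs of yellow spring fingers have snapped around it and the bar sits fully home and level, and let go. Leave the sauce bottle and the cup standing where they are.

Things in the scene. Friction and masses are not known exactly. Their poses are not given: they have to be found in the camera images.
- station: Fixed clearing station, 314 mm long (x), 170 mm wide (y); origin on the table. Its steel deck, surface at z = 40 mm, spans x = -110 to +100 mm. Aluminium rims along both sides: inner faces at y = -75 and +75 mm, tops at z = 52 mm; no rim at either end. A blue pan joins the deck's +x end. +x (deck to pan) points roughly away from the robot.
- deck_edge (a point): The middle of the deck's edge over the pan, on the deck's surface (station x = 100, y = 0, z = 40 mm). Axes as the station's.
- pan (a point): Middle of the blue catch pan's floor (station x = 150, y = 0, z = 4 mm). Inside, the pan is 100 mm long (station x = 100 to 200 mm) and 162 mm wide; its 4 mm walls reach up to z = 36 mm, lower than the deck. Axes as the station's.
- scraper: Scraper, about 0.2 kg (varies), at first upright on its rubber foot on the table. Origin: centre of its underside. Block 26 mm thick (x), 110 mm wide (y), z = 0 to 28 mm, white with black foot. Above it a green flat-sided grip 20 mm thick (x), 60 mm long (y), z = 28 to 79 mm: pinch it across x from above. Symmetrical: either way round is right.
- scraper_bar (a point): Middle of the scraper's round green bar, on its axis (scraper z = 66 mm). The bar is 20 mm in diameter and 190 mm long, along the scraper's y, and sticks out 40 mm past each end of the block. Axes as the scraper's.
- holder: Fixed holder; origin on the table under its centre. Base 90 (x) x 200 (y) x 8 mm; two grey towers 24 x 16 mm at y = -78 and +78 mm, seats on top at z = 72 mm, each with a yellow spring finger on either side in x. Lips 15.6 mm apart at z = 89.5 mm, flaring at 45 degrees to about 52 mm apart at z = 104 mm. The block hangs between the towers.
- holder_seat (a point): Where the bar's middle lies when fully home in both clips: 82 mm above the table, over the holder's centre; axes as the holder's. The bar lies along y, either way round, pressed straight down; passing all four lips takes roughly 10 N in all, then they close over the bar.
- crust1: Hard bit of golden-brown fried crust, 26 x 21 x 12 mm (its working body is 9 mm thick), 12 g, at first lying flat on the deck. Origin: centre of its underside.
- crust2: Hard bit of golden-brown fried crust, 26 x 21 x 12 mm (its working body is 9 mm thick), 12 g, at first lying flat on the deck. Origin: centre of its underside.
- crust3: Hard bit of golden-brown fried crust, 26 x 21 x 12 mm (its working body is 9 mm thick), 12 g, at first lying flat on the deck. Origin: centre of its underside.
- crust4: Hard bit of golden-brown fried crust, 26 x 21 x 12 mm (its working body is 9 mm thick), 12 g, at first lying flat on the deck. Origin: centre of its underside.
- crust5: Hard bit of golden-brown fried crust, 26 x 21 x 12 mm (its working body is 9 mm thick), 12 g, at first lying flat on the deck. Origin: centre of its underside.
- sauce: Bystander, leave it alone: amber sauce bottle with a red cap, 56 mm across, 170 mm tall; origin at the centre of its underside.
- cup: Bystander, leave it alone: paper-white cup, 76 mm across, 85 mm tall; origin at the centre of its underside.
Things that resemble listed ones, but are neither listed nor needed, are in the scene too. Leave any purple look-alike of the holder alone.

How it is judged:
By the outcome, as a careful person would: the job done as asked, in the order asked, and still so for the second after the job is handed in, with the robot touching nothing.
It also fails if it takes over 58 s, if anything falls off the work surface, if the arm or the gripper's body presses on something with over 40 N, if the wrist force passes 120 N, or if a joint passes its speed limit or range.

## Working session

There is one attempt and no reset: what is moved stays moved. The work goes in short steps, Python scripts to look and compute and a tool call to move; the robot and the scene stay as the last step left them, time stands still between calls to the robot, and variables do not carry over. Pictures are saved under pics/ and viewed, and the job is handed in when it is done.

Besides the shell and the picture viewer there is one more tool, called after "Call:" as name(argument=value, ...) on one line, values as JSON. send_rows: Moves the arm, as the interface text tells. Its arguments: {"type":"object","properties":{"plan":{"type":"array","items":{"type":"object","properties":{"tx":{"type":"number"},"ty":{"type":"number"},"tz":{"type":"number"},"yaw":{"type":"number"}}}},"grip":{"type":"number"}},"required":["plan"]}

```bash
mkdir -p pics; ls; cat > h.py <<'E'
import numpy as np, cv2
from bench import arm, eyes
E
python3 - <<'E'
from h import *
s=arm.state(); print(s)
for n in ["scene","top"]:
    p,d=eyes.camera(n); i=eyes.camera_info(n); print(n,i)
    cv2.imwrite(f"pics/{n}0.png",p[:,:,::-1]); np.savez(f"{n}0.npz",p=p,d=d)
E
```

```text
pics
{'clock': 0.0, 'joint_pos': array([ 1.02447618e+00,  4.94174324e-01,  1.34613581e+00,  3.04201124e-05,
        1.30249087e+00, -9.54818663e-02]), 'qd': array([ 0.00039794,  0.00057259, -0.00064546, -0.00151872,  0.00141531,
        0.00111584]), 'tau': array([-1.09389326e-03, -8.82180548e+01, -3.83872318e+01,  9.96262315e-06,
        9.83878184e-03,  2.18661876e-04]), 'eef_pos': array([0.27212728, 0.56227179, 0.24770416]), 'tcp_rot': array([ 2.23518815e-01,  9.74699428e-01, -5.68709717e-04, -2.04485464e-04]), 'contact_force': array([ 0.38878716, -0.39169127,  0.03721067]), 'moment': array([0.05657912, 0.0234739 , 0.01877809]), 'opening': 1.00256385944459}
scene {'fx': 491.81653859220927, 'fy': 491.81653859220927, 'cx': 309.4914531741709, 'cy': 193.6557902343591, 'k1': 0.024193382616448728, 'origin': array([ 0.94769306, -0.75555848,  0.73206536]), 'rotation': array([0.45975888, 0.12003787, 0.21058231, 0.85432299])}
top {'fx': 456.341310149729, 'fy': 456.341310149729, 'cx': 315.6395083714246, 'cy': 198.51901510064863, 'k1': -0.016867918697091564, 'origin': array([0.37219507, 0.12439203, 1.43084147]), 'rotation': array([ 0.02483755, -0.02341664, -0.69837238,  0.71492012])}
```

View pics/top0.png

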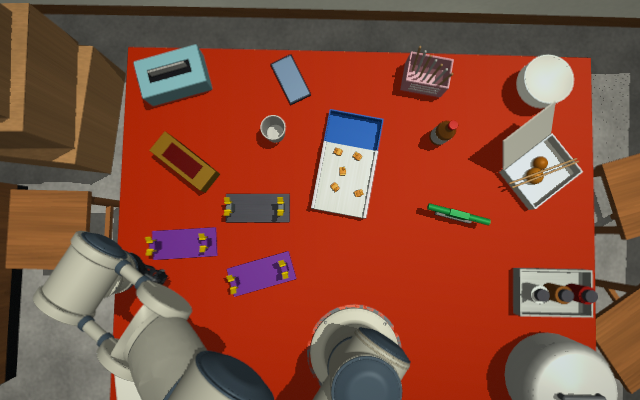

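View pics/scene0.png

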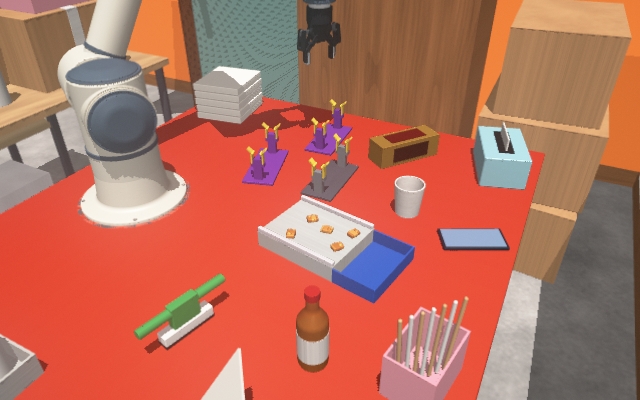

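```bash
cat >> h.py <<'E'
from scipy.spatial.transform import Rotation as R
def info(n):
    return eyes.camera_info(n)
def slopes(i,uv):
    uv=np.atleast_2d(np.asarray(uv,float)); K=np.array([[i['fx'],0,i['cx']],[0,i['fy'],i['cy']],[0,0,1.]])
    return cv2.undistortPoints(uv.reshape(-1,1,2),K,np.array([i['k1'],0,0,0.])).reshape(-1,2)
def dirs(i,uv):
    s=slopes(i,uv); return R.from_quat(i['rotation']).apply(np.c_[s[:,0],-s[:,1],-np.ones(len(s))])
def onplane(i,uv,z):
    d=dirs(i,uv); o=np.array(i['origin']); return o+d*((z-o[2])/d[:,2])[:,None]
def cloud(i,d):
    h,w=d.shape; u,v=np.meshgrid(np.arange(w),np.arange(h))
    return (np.array(i['origin'])+dirs(i,np.c_[u.ravel(),v.ravel()])*d.ravel()[:,None]).reshape(h,w,3)
def project(i,P):
    c=R.from_quat(i['rotation']).inv().apply(np.atleast_2d(P)-np.array(i['origin']))
    s=np.c_[c[:,0]/-c[:,2],-c[:,1]/-c[:,2]]; r2=(s**2).sum(1,keepdims=True); s=s*(1+i['k1']*r2)
    return s*[i['fx'],i['fy']]+[i['cx'],i['cy']]
def hsv(p): return cv2.cvtColor(p,cv2.COLOR_RGB2HSV)
E
python3 - <<'E'
from h import *
np.set_printoptions(precision=4,suppress=True)
for n in ["top","scene"]:
    z=np.load(n+"0.npz"); p,d=z['p'],z['d']; i=info(n); C=cloud(i,d); H=hsv(p)
    print(n,"table z", np.median(C[...,2][(H[...,0]<6)&(H[...,1]>200)&(d>0)]))
    def rep(name,m):
        m=m.astype(np.uint8); k,l,st,ce=cv2.connectedComponentsWithStats(m)
        for j in range(1,k):
            if st[j,4]<12: continue
            q=C[(l==j)&(d>0)]
            r=cv2.minAreaRect(np.argwhere(l==j)[:,::-1].astype(np.float32))
            print(name,ce[j],st[j,4],"xyz med",np.median(q,0),"zmax",q[:,2].max(),"rect",np.round(r[0],1),np.round(r[1],1),round(r[2],1))
    rep("green",(H[...,0]>45)&(H[...,0]<75)&(H[...,1]>120))
    rep("yellow",(H[...,0]>22)&(H[...,0]<32)&(H[...,1]>170)&(H[...,2]>120))
    rep("blue",(H[...,0]>105)&(H[...,0]<125)&(H[...,1]>160))
    m=(H[...,0]>8)&(H[...,0]<24)&(H[...,1]>110)&(H[...,2]>120)
    b=np.zeros_like(m); 
    if n=="top": b[100:225,300:390]=1
    else: b[190:290,250:420]=1
    rep("crust",m&b)
    rep("white",(H[...,1]<50)&(H[...,2]>150)&b)
    rep("grey",(H[...,1]<60)&(H[...,2]<130)&(C[...,0]>.3)&(C[...,0]<.65)&(C[...,1]>.15)&(C[...,1]<.5))
E
```

```text
top table z 0.00048804307557981375
green [458.3033 213.9502] 422 xyz med [ 0.4282 -0.2958  0.0758] zmax 0.08579685185103103 rect [458.4 214.2] [63.6  7.7] 15.3
yellow [226.8378 200.1892] 37 xyz med [0.4529 0.3877 0.0977] zmax 0.1051435952907922 rect [227. 200.] [6. 6.] 0.0
yellow [279.8462 199.9744] 39 xyz med [0.4567 0.2323 0.0987] zmax 0.10770252207494302 rect [280. 200.] [6. 6.] 0.0
yellow [226.8611 211.8889] 36 xyz med [0.4179 0.3871 0.0954] zmax 0.10782490871735328 rect [227. 212.] [6. 6.] 90.0
yellow [279.95  211.875] 40 xyz med [0.4215 0.2313 0.0985] zmax 0.10915820341650995 rect [280. 212.] [6. 6.] 90.0
yellow [201.6286 236.6571] 35 xyz med [0.3431 0.4578 0.0953] zmax 0.1063616193263468 rect [202.  236.5] [5. 6.] 90.0
yellow [148.7188 239.5625] 32 xyz med [0.3307 0.6124 0.0979] zmax 0.10772161523243762 rect [149.  239.5] [5. 6.] 90.0
yellow [202.1875 248.375 ] 32 xyz med [0.3109 0.4548 0.0984] zmax 0.10984208194829925 rect [202.5 248.5] [5. 5.] 90.0
yellow [149.1875 251.4062] 32 xyz med [0.2984 0.6099 0.0959] zmax 0.10741443700461462 rect [149.  251.5] [5. 6.] 90.0
yellow [28
[... 2093 characters left out ...]
xyz med [ 0.4895 -0.0046  0.05  ] zmax 0.05392654134023056 rect [290.5 233. ] [8. 9.] 90.0
crust [353.075  232.8875] 80 xyz med [0.615  0.0619 0.0497] zmax 0.05532971012070065 rect [353.2 232.8] [ 8.5 10.6] 45.0
crust [336.8506 246.092 ] 87 xyz med [0.6024 0.0032 0.0494] zmax 0.05357976008525067 rect [337.  246.1] [ 7.6 12.2] 78.7
white [407.8555 202.804 ] 602 xyz med [0.685  0.2348 0.047 ] zmax 0.08830084488450596 rect [407.5 203.5] [27. 23.] 90.0
white [315.7989 236.5432] 5280 xyz med [0.54   0.0221 0.0408] zmax 0.056645757898074245 rect [314.7 233.6] [107.3  69.3] 26.6
grey [331.2693 177.738 ] 1233 xyz med [0.445  0.3011 0.0101] zmax 0.07265125741867529 rect [330.3 176.8] [30.  62.3] 39.3
```

```bash
python3 - <<'E'
import cv2
t=cv2.imread("pics/top0.png")
cv2.imwrite("pics/t_st.png",cv2.resize(t[95:235,210:510],None,fx=2.6,fy=2.6,interpolation=cv2.INTER_CUBIC))
E
```

```text
(no output)
```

View pics/t_st.png

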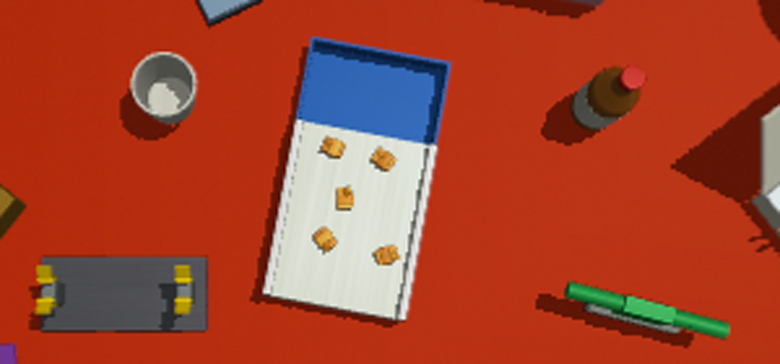

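```bash
python3 - <<'E'
from h import *
np.set_printoptions(precision=4,suppress=True)
z=np.load("top0.npz"); p,d=z['p'],z['d']; i=info("top"); C=cloud(i,d); H=hsv(p)
b=np.zeros(d.shape,bool); b[100:225,300:390]=1
w=b&(H[...,1]<60)&(H[...,2]>140)
bl=b&(H[...,0]>105)&(H[...,0]<125)&(H[...,1]>160)
w=cv2.morphologyEx(w.astype(np.uint8),cv2.MORPH_CLOSE,np.ones((9,9)))
u=np.argwhere(w)[:,::-1]
for zz in (.04,.052):
    q=onplane(i,u,zz)[:,:2]; r=cv2.minAreaRect((q*1000).astype(np.float32)); print("deck",zz,r)
u=np.argwhere(w|bl)[:,::-1]; q=onplane(i,u,.044)[:,:2]; print("all",cv2.minAreaRect((q*1000).astype(np.float32)))
g=(H[...,0]>45)&(H[...,0]<75)&(H[...,1]>120)
u=np.argwhere(g)[:,::-1]
q=onplane(i,u,.074)[:,:2]; print("green",cv2.minAreaRect((q*1000).astype(np.float32)))
G=C[g&(d>0)]; G=G[(G[:,2]>.06)&(G[:,2]<.09)]; xy=G[:,:2]-G[:,:2].mean(0); U,S,V=np.linalg.svd(xy,full_matrices=False); print(G.mean(0),V[0],np.degrees(np.arctan2(V[0,1],V[0,0])), (xy@V[0]).min(),(xy@V[0]).max())
gr=(H[...,1]<60)&(H[...,2]<130); gr[:,:220]=0;gr[:,292:]=0;gr[:190]=0;gr[225:]=0
q=onplane(i,np.argwhere(gr)[:,::-1],.008)[:,:2]; print("base",cv2.minAreaRect((q*1000).astype(np.float32)))
y=(H[...,0]>22)&(H[...,0]<32)&(H[...,1]>170)&(H[...,2]>120); y[:,:220]=0;y[:,292:]=0;y[225:]=0;y[:190]=0
k,l,st,ce=cv2.connectedComponentsWithStats(y.astype(np.uint8))
q=onplane(i,ce[1:],.098); print(q,q.mean(0))
i2=info("scene");s=np.load("scene0.npz")
H2=hsv(s['p']); g2=(H2[...,0]>35)&(H2[...,0]<80)&(H2[...,1]>100); g2[:260]=0; C2=cloud(i2,s['d']);
G=C2[g2&(s['d']>0)]; print(G.mean(0) if len(G) else H2[310,185])
E
```

```text
deck 0.04 ((529.8607177734375, 42.091712951660156), (170.1300048828125, 211.64324951171875), 80.6129150390625)
deck 0.052 ((528.5003662109375, 42.80178451538086), (168.66213989257812, 209.8172149658203), 80.6129150390625)
all ((578.3748779296875, 34.235809326171875), (169.64102172851562, 310.294189453125), 80.6097640991211)
green ((428.04437255859375, -297.8975830078125), (188.78089904785156, 23.105209350585938), 76.02204895019531)
[ 0.429  -0.2973  0.076 ] [0.2316 0.9728] 76.60912574656419 -0.09619673581276719 0.09321318851794187
base ((437.1395263671875, 310.8039855957031), (84.42807006835938, 194.007080078125), 1.3549391031265259)
[[0.4523 0.3881 0.098 ]
 [0.4566 0.2328 0.098 ]
 [0.418  0.3868 0.098 ]
 [0.4217 0.2315 0.098 ]] [0.4371 0.3098 0.098 ]
[ 0.4332 -0.3059  0.0672]
```

Call:
send_rows(plan=[{"yaw":7.1},{"yaw":7.1},{"yaw":7.1},{"yaw":7.1},{"yaw":7.1},{"yaw":7.1},{"yaw":7.1},{"yaw":7.1}], grip=0.0854)

```text
schema error: expected keys tx, ty, tz, yaw
```

Call:
send_rows(plan=[{"yaw":7.0},{"yaw":7.0},{"yaw":7.0}])

```text
schema error: expected keys tx, ty, tz, yaw
```

Call:
send_rows(plan=[{"tx":-0.033,"ty":0.0148},{"tx":-0.033,"ty":0.0148},{"tx":-0.033,"ty":0.0148},{"tx":-0.033,"ty":0.0148},{"tx":-0.033,"ty":0.0148},{"tx":-0.033,"ty":0.0148},{"tx":-0.033,"ty":0.0148},{"tx":-0.033,"ty":0.0148}])

```text
schema error: expected keys tx, ty, tz, yaw
```

Call:
send_rows(plan=[{"tx":0,"ty":0,"tz":0,"yaw":7.1},{"tx":0,"ty":0,"tz":0,"yaw":7.1},{"tx":0,"ty":0,"tz":0,"yaw":7.1},{"tx":0,"ty":0,"tz":0,"yaw":7.1},{"tx":0,"ty":0,"tz":0,"yaw":7.1},{"tx":0,"ty":0,"tz":0,"yaw":7.1},{"tx":0,"ty":0,"tz":0,"yaw":7.1},{"tx":0,"ty":0,"tz":0,"yaw":7.1}], grip=0.0854)

```text
clock: 0.77
eef_pos: [0.2722, 0.5624, 0.2479]
tcp_rot: [0.662, 0.749, -0.0, 0.0]
contact_force: [0.2, -0.1, -0.3]
opening: 1.006
```

Call:
send_rows(plan=[{"tx":0,"ty":0,"tz":0,"yaw":7.0},{"tx":0,"ty":0,"tz":0,"yaw":7.0},{"tx":0,"ty":0,"tz":0,"yaw":7.0}])

```text
clock: 1.02
eef_pos: [0.2722, 0.5624, 0.2479]
tcp_rot: [0.788, 0.616, -0.0, 0.0]
contact_force: [-0.5, -0.3, 0.3]
opening: 1.001
```

Call:
send_rows(plan=[{"tx":-0.033,"ty":0.0148,"tz":0,"yaw":0},{"tx":-0.033,"ty":0.0148,"tz":0,"yaw":0},{"tx":-0.033,"ty":0.0148,"tz":0,"yaw":0},{"tx":-0.033,"ty":0.0148,"tz":0,"yaw":0},{"tx":-0.033,"ty":0.0148,"tz":0,"yaw":0},{"tx":-0.033,"ty":0.0148,"tz":0,"yaw":0},{"tx":-0.033,"ty":0.0148,"tz":0,"yaw":0},{"tx":-0.033,"ty":0.0148,"tz":0,"yaw":0}])

```text
clock: 1.68
eef_pos: [0.3249, 0.2764, 0.2482]
tcp_rot: [0.786, 0.618, -0.0, 0.0]
contact_force: [1.1, -0.5, 0.9]
opening: 1.002
```

Call:
send_rows(plan=[{"tx":-0.033,"ty":0.0148,"tz":0,"yaw":0},{"tx":-0.033,"ty":0.0148,"tz":0,"yaw":0},{"tx":-0.033,"ty":0.0148,"tz":0,"yaw":0},{"tx":-0.033,"ty":0.0148,"tz":0,"yaw":0},{"tx":-0.033,"ty":0.0148,"tz":0,"yaw":0},{"tx":-0.033,"ty":0.0148,"tz":0,"yaw":0},{"tx":-0.033,"ty":0.0148,"tz":0,"yaw":0},{"tx":-0.033,"ty":0.0148,"tz":0,"yaw":0}])

```text
clock: 2.35
eef_pos: [0.3778, -0.0082, 0.2483]
tcp_rot: [0.786, 0.618, 0.0, 0.0]
contact_force: [1.0, 0.8, 1.2]
opening: 0.999
```

Call:
send_rows(plan=[{"tx":-0.033,"ty":0.0148,"tz":0,"yaw":0},{"tx":-0.033,"ty":0.0148,"tz":0,"yaw":0},{"tx":-0.033,"ty":0.0148,"tz":0,"yaw":0},{"tx":-0.033,"ty":0.0148,"tz":0,"yaw":0},{"tx":-0.033,"ty":0.0148,"tz":0,"yaw":0},{"tx":-0.033,"ty":0.0148,"tz":0,"yaw":0},{"tx":-0.033,"ty":0.0148,"tz":0,"yaw":0},{"tx":0,"ty":0,"tz":0,"yaw":0}])

```text
clock: 3.02
eef_pos: [0.4255, -0.2609, 0.2482]
tcp_rot: [0.787, 0.617, -0.0, 0.001]
contact_force: [-1.8, 1.8, -0.8]
opening: 1.002
```

```bash
python3 - <<'E'
from h import *
np.set_printoptions(precision=4,suppress=True)
i=info("wrist"); p,d=eyes.camera("wrist"); s=arm.state(); print(s['eef_pos'],s['tcp_rot'],s['joint_pos'],i)
cv2.imwrite("pics/w1.png",p[:,:,::-1]); np.savez("w1.npz",p=p,d=d)
C=cloud(i,d);H=hsv(p);g=(H[...,0]>45)&(H[...,0]<75)&(H[...,1]>120)&(d>0)&(C[...,2]>.06)&(C[...,2]<.09)
G=C[g]; print(len(G)); r=cv2.minAreaRect((G[:,:2]*1000).astype(np.float32)); print(r, G[:,2].max())
E
```

```text
[ 0.4246 -0.2581  0.2479] [ 0.7869  0.617  -0.0001  0.0002] [-0.6662  0.3147  1.6549 -0.0003  1.1716 -0.4253] {'fx': 309.2021288294756, 'fy': 309.2021288294756, 'cx': 320.2289969445221, 'cy': 196.2437167615553, 'k1': -0.02822442468429492, 'origin': array([ 0.444 , -0.1856,  0.3742]), 'rotation': array([-0.1524,  0.0173, -0.1192,  0.9809])}
2387
((427.8572082519531, -307.76202392578125), (170.49720764160156, 17.953699111938477), 76.33193969726562) 0.08176499806354959
```

View pics/w1.png

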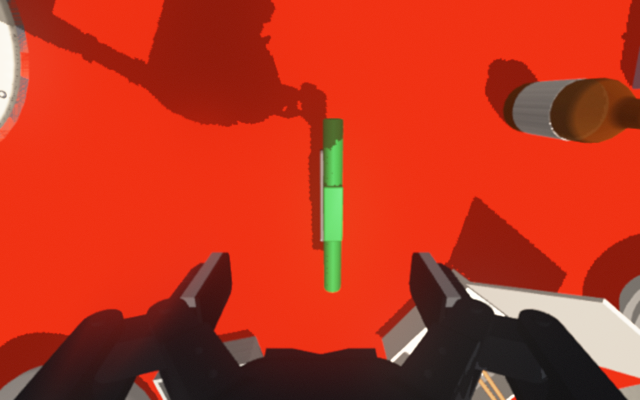

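```bash
python3 - <<'E'
from h import *
np.set_printoptions(precision=4,suppress=True)
z=np.load("w1.npz");p,d=z['p'],z['d'];i=info("wrist");H=hsv(p)
print("dep", d[210,334],d[270,333])
g=((H[...,0]>45)&(H[...,0]<75)&(H[...,1]>100)).astype(np.uint8);g[300:]=0
ys,xs=np.nonzero(g);print(xs.min(),xs.max(),ys.min(),ys.max())
e=onplane(i,[[334,119],[333,292]],.066);print("bar ends",e,e.mean(0))
q=onplane(i,[[334,186.5],[334,241]],.079);print("grip",q,q.mean(0))
for r in (130,160,200,215,230,255,280):
    c=np.nonzero(g[r])[0];print(r,c.min(),c.max(),onplane(i,[[(c.min()+c.max())/2,r]],.079 if 187<r<241 else .07))
E
```

```text
dep 0.3134097 0.33788463
324 342 139 291
bar ends [[ 0.452  -0.2046  0.066 ]
 [ 0.4067 -0.3946  0.066 ]] [ 0.4293 -0.2996  0.066 ]
grip [[ 0.4368 -0.2672  0.079 ]
 [ 0.4234 -0.325   0.079 ]] [ 0.4301 -0.2961  0.079 ]Traceback (most recent call last):
  File "<stdin>", line 10, in <module>
    return umr_minimum(a, axis, None, out, keepdims, initial, where)
ValueError: zero-size array to reduction operation minimum which has no identity
```

Call:
send_rows(plan=[{"tx":-0.0188,"ty":0.0072,"tz":0.02,"yaw":0},{"tx":-0.0188,"ty":0.0071,"tz":0.03,"yaw":0},{"tx":0,"ty":0,"tz":0.035,"yaw":0},{"tx":0,"ty":0,"tz":0.035,"yaw":0},{"tx":0,"ty":0,"tz":0.03,"yaw":0},{"tx":0,"ty":0,"tz":0.024,"yaw":0},{"tx":0,"ty":0,"tz":0.013,"yaw":0},{"tx":0,"ty":0,"tz":0.007,"yaw":0}])

```text
clock: 3.73
eef_pos: [0.4284, -0.2936, 0.0524]
tcp_rot: [0.786, 0.618, -0.0, -0.002]
contact_force: [-0.5, 0.3, 0.5]
opening: 1.0
```

Call:
send_rows(plan=[{"tx":0,"ty":0,"tz":0,"yaw":0},{"tx":0,"ty":0,"tz":0,"yaw":0},{"tx":0,"ty":0,"tz":0,"yaw":0},{"tx":0,"ty":0,"tz":0,"yaw":0},{"tx":0,"ty":0,"tz":0,"yaw":0},{"tx":0,"ty":0,"tz":0,"yaw":0},{"tx":0,"ty":0,"tz":0,"yaw":0},{"tx":0,"ty":0,"tz":0,"yaw":0}], grip=0.0)

```text
clock: 4.4
eef_pos: [0.4296, -0.2954, 0.0551]
tcp_rot: [0.786, 0.618, 0.0, 0.001]
contact_force: [-1.3, 1.3, 8.6]
opening: 0.227
```

Call:
send_rows(plan=[{"tx":0,"ty":0,"tz":-0.01,"yaw":0},{"tx":0,"ty":0,"tz":-0.02,"yaw":0},{"tx":0,"ty":0,"tz":-0.03,"yaw":0},{"tx":0,"ty":0,"tz":-0.03,"yaw":0},{"tx":0,"ty":0,"tz":-0.02,"yaw":0},{"tx":0,"ty":0,"tz":0,"yaw":0},{"tx":0,"ty":0,"tz":0,"yaw":0}])

```text
clock: 4.98
eef_pos: [0.4296, -0.2954, 0.1654]
tcp_rot: [0.786, 0.618, 0.0, 0.001]
contact_force: [-0.6, 0.2, -3.7]
opening: 0.225
```

```bash
python3 - <<'E'
from h import *
np.set_printoptions(precision=4,suppress=True)
for n in ("wrist","scene","top"):
    i=info(n);p,d=eyes.camera(n);cv2.imwrite(f"pics/{n}2.png",p[:,:,::-1]); np.savez(f"{n}2.npz",p=p,d=d,o=i['origin'],r=i['rotation'])
s=arm.state();print(s)
E
```

```text
{'clock': 5.1333, 'joint_pos': array([-0.7171,  0.4556,  1.7019, -0.    ,  0.9862, -0.4791]), 'qd': array([ 0.0024,  0.0085,  0.0004, -0.0002,  0.0022, -0.0023]), 'tau': array([  0.0355, -78.26  , -30.0721,  -0.0072,  -0.0012,   0.0001]), 'eef_pos': array([ 0.4287, -0.2947,  0.1632]), 'tcp_rot': array([ 0.786 ,  0.6182, -0.0002, -0.001 ]), 'contact_force': array([-0.3455, -0.2201, -2.6438]), 'moment': array([0.0297, 0.006 , 0.0284]), 'opening': 0.2277447932372388}
```

View pics/wrist2.png

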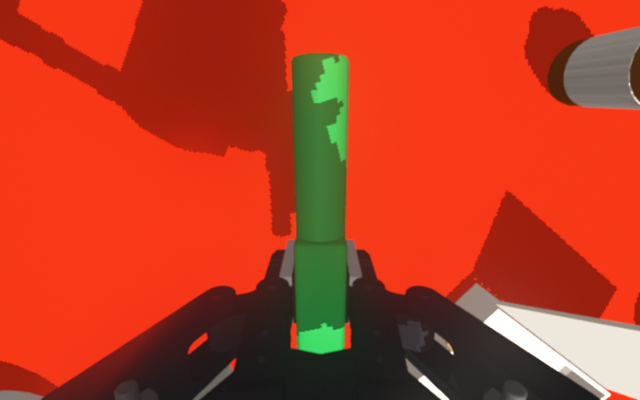

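View pics/scene2.png

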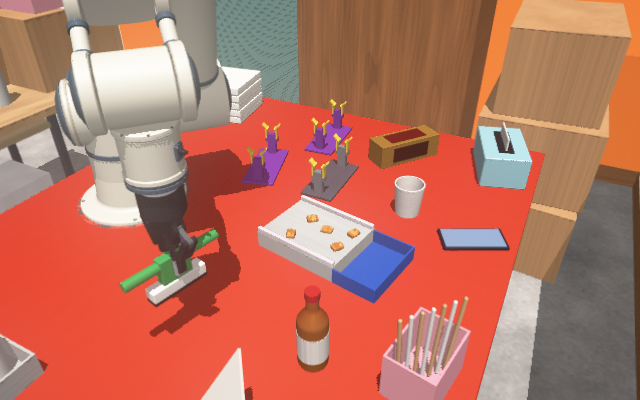

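Call:
send_rows(plan=[{"tx":0,"ty":0,"tz":0,"yaw":-4.2},{"tx":0.03,"ty":-0.003,"tz":0,"yaw":0},{"tx":0.038,"ty":-0.0035,"tz":0,"yaw":0},{"tx":0.038,"ty":-0.0035,"tz":0,"yaw":0},{"tx":0.038,"ty":-0.0035,"tz":0,"yaw":0},{"tx":0.038,"ty":-0.0035,"tz":0,"yaw":0},{"tx":0.038,"ty":-0.0035,"tz":0,"yaw":0},{"tx":0.038,"ty":-0.0035,"tz":0,"yaw":0}])

```text
clock: 5.8
eef_pos: [0.447, -0.0349, 0.1633]
tcp_rot: [0.763, 0.646, -0.001, -0.001]
contact_force: [1.8, -0.5, -2.4]
opening: 0.227
```

Call:
send_rows(plan=[{"tx":0.038,"ty":-0.0035,"tz":0,"yaw":0},{"tx":0.03,"ty":-0.0025,"tz":0,"yaw":0},{"tx":0.016,"ty":-0.001,"tz":0.02,"yaw":0},{"tx":0,"ty":0,"tz":0.025,"yaw":0},{"tx":0,"ty":0,"tz":0.015,"yaw":0},{"tx":0,"ty":0,"tz":0,"yaw":0},{"tx":0,"ty":0,"tz":0,"yaw":0}])

```text
clock: 6.38
eef_pos: [0.4538, 0.0473, 0.1033]
tcp_rot: [0.763, 0.647, -0.001, -0.001]
contact_force: [-0.7, 0.2, -2.6]
opening: 0.224
```

```bash
python3 - <<'E'
from h import *
np.set_printoptions(precision=4,suppress=True)
for n in ("wrist","scene","top"):
    i=info(n);p,d=eyes.camera(n);cv2.imwrite(f"pics/{n}3.png",p[:,:,::-1]); np.savez(f"{n}3.npz",p=p,d=d,o=i['origin'],r=i['rotation'])
s=arm.state();print(s)
a=cv2.imread("pics/wrist3.png");b=cv2.imread("pics/scene3.png")[130:310,170:450]
cv2.imwrite("pics/c3.png",np.hstack([cv2.resize(a,(400,250)),cv2.resize(b,(389,250))]))
E
```

```text
{'clock': 6.5333, 'joint_pos': array([-0.0277,  0.4839,  1.9077, -0.    ,  0.749 ,  0.1374]), 'qd': array([-0.0021, -0.0078,  0.0011,  0.0008, -0.0037, -0.0001]), 'tau': array([  0.2249, -68.6675, -20.0275,  -0.0009,   0.0362,  -0.0006]), 'eef_pos': array([0.4552, 0.047 , 0.1049]), 'tcp_rot': array([0.763 , 0.6464, 0.0003, 0.0003]), 'contact_force': array([ 0.2139,  0.1983, -1.4799]), 'moment': array([0.0476, 0.0055, 0.0069]), 'opening': 0.2272005061974365}
```

View pics/c3.png

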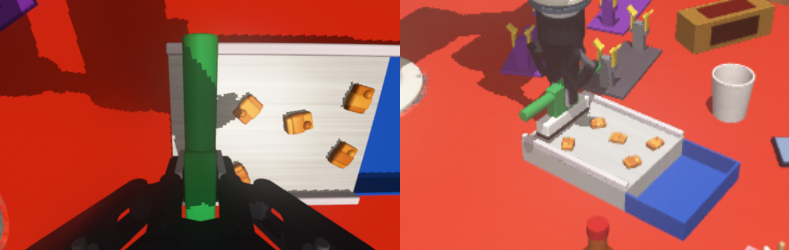

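View pics/wrist3.png

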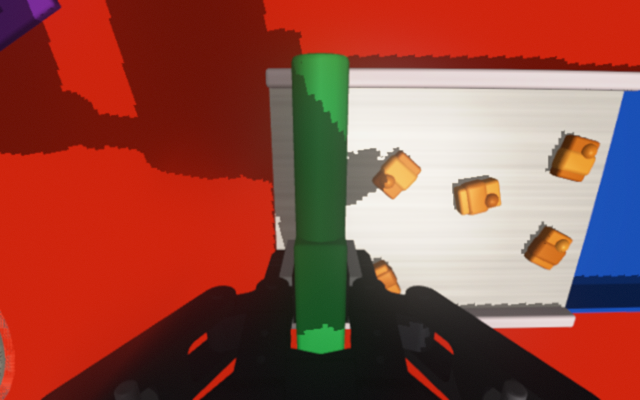

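Call:
send_rows(plan=[{"tx":0,"ty":0,"tz":0.004,"yaw":0},{"tx":0,"ty":0,"tz":0.002,"yaw":0},{"tx":0,"ty":0,"tz":0.002,"yaw":0},{"tx":0,"ty":0,"tz":0,"yaw":0},{"tx":0,"ty":0,"tz":0,"yaw":0}])

```text
clock: 6.95
eef_pos: [0.4547, 0.0472, 0.0963]
tcp_rot: [0.763, 0.647, -0.0, -0.0]
contact_force: [-0.0, -0.2, -2.6]
opening: 0.228
```

Call:
send_rows(plan=[{"tx":0,"ty":0,"tz":0.001,"yaw":0},{"tx":0,"ty":0,"tz":0,"yaw":0},{"tx":0,"ty":0,"tz":0,"yaw":0}])

```text
clock: 7.2
eef_pos: [0.4547, 0.0473, 0.0953]
tcp_rot: [0.763, 0.647, -0.0, -0.0]
contact_force: [0.8, 0.0, -2.1]
opening: 0.223
```

Call:
send_rows(plan=[{"tx":0,"ty":0,"tz":0.001,"yaw":0},{"tx":0,"ty":0,"tz":0,"yaw":0}])

```text
clock: 7.37
eef_pos: [0.4551, 0.0473, 0.095]
tcp_rot: [0.763, 0.647, 0.0, 0.0]
contact_force: [-2.6, -0.4, 16.6]
opening: 0.225
```

Call:
send_rows(plan=[{"tx":0,"ty":0,"tz":0.001,"yaw":0},{"tx":0,"ty":0,"tz":0,"yaw":0}])

```text
clock: 7.53
eef_pos: [0.4553, 0.0473, 0.0949]
tcp_rot: [0.763, 0.647, 0.001, 0.001]
contact_force: [-8.8, -0.8, 43.6]
opening: 0.229
```

Call:
send_rows(plan=[{"tx":0,"ty":0,"tz":-0.0025,"yaw":0},{"tx":0,"ty":0.008,"tz":0,"yaw":0},{"tx":0,"ty":0.012,"tz":0,"yaw":0},{"tx":0,"ty":0.012,"tz":0,"yaw":0},{"tx":0,"ty":0.012,"tz":0,"yaw":0},{"tx":0,"ty":0.012,"tz":0,"yaw":0},{"tx":0,"ty":0.012,"tz":0,"yaw":0},{"tx":0,"ty":0.012,"tz":0,"yaw":0}])

```text
clock: 8.2
eef_pos: [0.5347, 0.0339, 0.0955]
tcp_rot: [0.763, 0.647, -0.0, -0.0]
contact_force: [0.1, 1.8, -2.8]
opening: 0.228
```

```bash
python3 - <<'E'
from h import *
for n in ("wrist",):
    p,d=eyes.camera(n);cv2.imwrite(f"pics/{n}4.png",p[:,:,::-1])
s=arm.state();print(s['eef_pos'],s['tcp_rot'],s['contact_force'])
E
```

```text
[0.53734723 0.03356049 0.09569909] [0.76289657 0.64651929 0.00090808 0.00089287] [ 3.59185883  1.189906   -0.31308286]
```

View pics/wrist4.png

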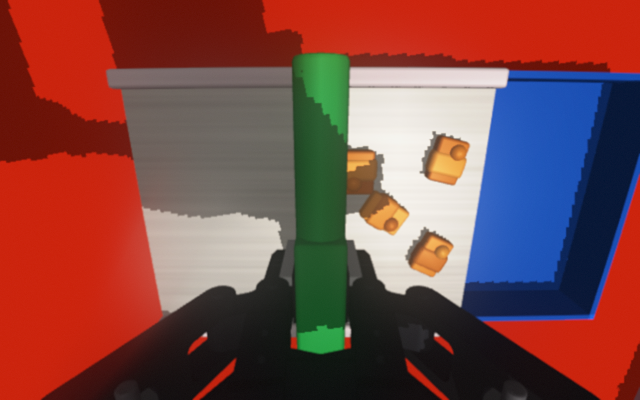

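Call:
send_rows(plan=[{"tx":0,"ty":0.01,"tz":0,"yaw":0},{"tx":0,"ty":0.012,"tz":0,"yaw":0},{"tx":0,"ty":0.012,"tz":0,"yaw":0},{"tx":0,"ty":0.012,"tz":0,"yaw":0},{"tx":0,"ty":0.012,"tz":0,"yaw":0},{"tx":0,"ty":0.01,"tz":0,"yaw":0},{"tx":0,"ty":0.01,"tz":0,"yaw":0},{"tx":0,"ty":0.01,"tz":0,"yaw":0}])

```text
clock: 8.92
eef_pos: [0.621, 0.0196, 0.0954]
tcp_rot: [0.763, 0.647, -0.0, -0.0]
contact_force: [-0.3, -0.6, -2.8]
opening: 0.228
```

Call:
send_rows(plan=[{"tx":0,"ty":0.008,"tz":0,"yaw":0},{"tx":0,"ty":0.008,"tz":0,"yaw":0},{"tx":0,"ty":0.006,"tz":0,"yaw":0},{"tx":0,"ty":0,"tz":0,"yaw":0},{"tx":0,"ty":0,"tz":0,"yaw":0},{"tx":0,"ty":0,"tz":0,"yaw":0}])

```text
clock: 9.42
eef_pos: [0.6416, 0.0163, 0.0956]
tcp_rot: [0.763, 0.647, -0.0, -0.0]
contact_force: [-0.1, 0.1, -2.7]
opening: 0.224
```

```bash
python3 - <<'E'
from h import *
a=[]
for n in ("wrist","scene","top"):
    p,d=eyes.camera(n);cv2.imwrite(f"pics/{n}5.png",p[:,:,::-1]);a.append(p[:,:,::-1])
s=arm.state();print(s['eef_pos'],s['tcp_rot'],s['contact_force'])
cv2.imwrite("pics/c5.png",np.hstack([cv2.resize(a[1][150:310,240:430],(430,362)),cv2.resize(a[2][95:225,295:395],(278,362))]))
E
```

```text
[0.64179098 0.0162544  0.09580635] [ 7.62792432e-01  6.46643392e-01 -1.21544945e-04 -1.19688570e-04] [-0.10541605 -0.29272356 -2.75693411]
```

View pics/wrist5.png

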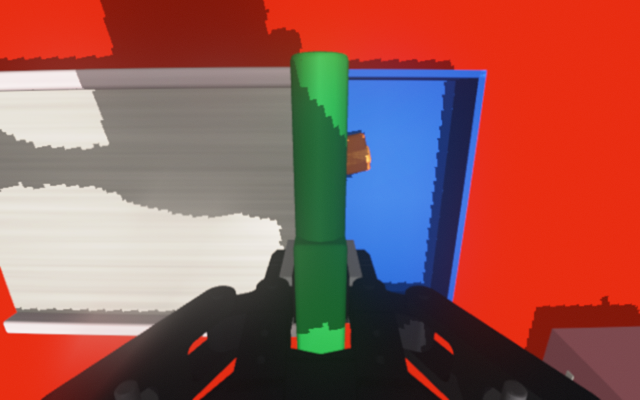

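View pics/c5.png

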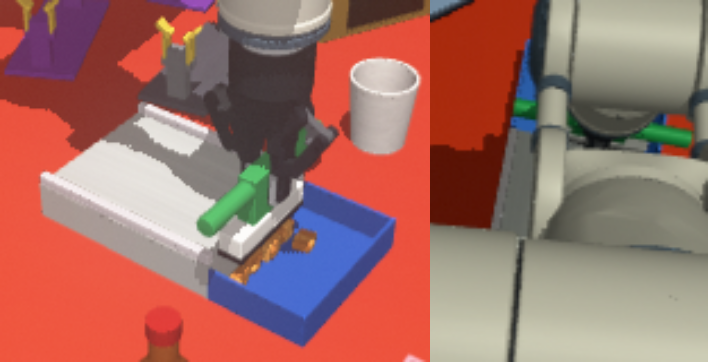

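Call:
send_rows(plan=[{"tx":0,"ty":0.007,"tz":0,"yaw":0},{"tx":0,"ty":0.007,"tz":0,"yaw":0},{"tx":0,"ty":0,"tz":0,"yaw":0},{"tx":0,"ty":0,"tz":-0.02,"yaw":0},{"tx":0,"ty":-0.03,"tz":-0.03,"yaw":0},{"tx":0,"ty":-0.04,"tz":-0.03,"yaw":0},{"tx":0,"ty":-0.035,"tz":-0.02,"yaw":0},{"tx":0,"ty":0,"tz":0,"yaw":0}])

```text
clock: 10.23
eef_pos: [0.5553, 0.0308, 0.1935]
tcp_rot: [0.763, 0.647, 0.0, 0.0]
contact_force: [3.1, 0.5, -2.4]
opening: 0.228
```

```bash
python3 - <<'E'
from h import *
a=[]
for n in ("wrist","scene"):
    i=info(n);p,d=eyes.camera(n);cv2.imwrite(f"pics/{n}6.png",p[:,:,::-1]);a.append(p[:,:,::-1]);np.savez(f"{n}6.npz",p=p,d=d,o=i['origin'],r=i['rotation'])
s=arm.state();print(s['eef_pos'],s['tcp_rot'],s['contact_force'])
cv2.imwrite("pics/c6.png",cv2.resize(a[1][150:310,240:430],(570,480)))
E
```

```text
[0.55929734 0.03004068 0.19150588] [7.62727402e-01 6.46719371e-01 7.10706654e-04 6.78635987e-04] [ 0.69737067 -0.41075313 -2.76574408]
```

View pics/wrist6.png

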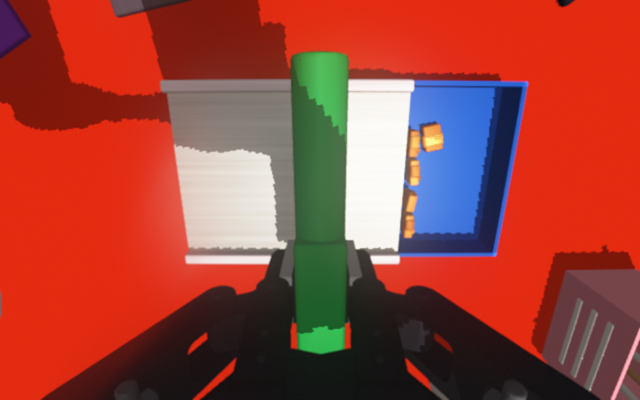

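View pics/c6.png

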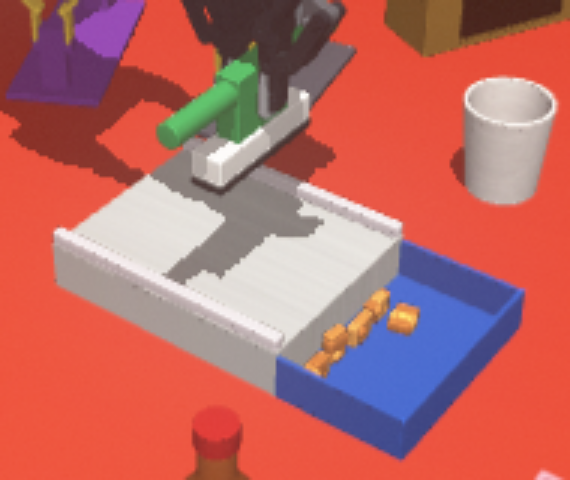

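```bash
python3 - <<'E'
from h import *
np.set_printoptions(precision=4,suppress=True)
for n in ("wrist","scene"):
    z=np.load(n+"6.npz");p,d=z['p'],z['d'];i=dict(info(n),origin=z['o'],rotation=z['r']);C=cloud(i,d);H=hsv(p)
    m=(H[...,0]>8)&(H[...,0]<24)&(H[...,1]>110)&(H[...,2]>90)&(d>0)
    P=C-np.array([.534,.0414,0]);X=P[...,0]*.9866-P[...,1]*.1632;Y=P[...,0]*.1632+P[...,1]*.9866
    m&=(X>-.12)&(X<.22)&(abs(Y)<.09)
    k,l,st,ce=cv2.connectedComponentsWithStats(m.astype(np.uint8))
    for j in range(1,k):
        if st[j,4]<8: continue
        q=l==j; print(n,ce[j],st[j,4],"x",np.percentile(X[q],[2,50,98]),"y",np.median(Y[q]),"z",np.percentile(C[...,2][q],[2,50,98]))
E
```

```text
wrist [348.   63.5] 12 x [0.0323 0.0324 0.0325] y 0.08165756728845897 z [0.2067 0.2077 0.2087]
wrist [431.7769 136.5171] 381 x [0.1238 0.1329 0.143 ] y 0.03641596192974732 z [0.0114 0.0134 0.0148]
wrist [413.3848 156.8045] 486 x [0.1084 0.1135 0.1197] y 0.018367956731933286 z [0.0183 0.0229 0.025 ]
wrist [409.0419 215.644 ] 382 x [0.1089 0.1137 0.1199] y -0.046322385473783284 z [0.0138 0.0239 0.0313]
wrist [345. 330.] 15 x [0.0329 0.033  0.0332] y -0.018957808073648275 z [0.2159 0.2167 0.2174]
scene [355.9118 260.521 ] 238 x [0.1085 0.1159 0.121 ] y -0.010692154739415446 z [0.0081 0.0222 0.0317]
scene [373.973  255.9595] 74 x [0.1239 0.1345 0.1429] y 0.03133935494318703 z [0.0078 0.0133 0.0159]
```

```bash
python3 - <<'E'
from h import *
np.set_printoptions(precision=4,suppress=True)
z=np.load("wrist6.npz");i=dict(info("wrist"),origin=z['o'],rotation=z['r']);s=arm.state();t=s['eef_pos'];A=R.from_quat(s['tcp_rot'])
H=hsv(z['p']);g=((H[...,0]>45)&(H[...,0]<75)&(H[...,1]>100));g[:, :285]=0;g[:,355:]=0
ys,xs=np.nonzero(g);print(ys.min(),z['d'][60,320],cloud(i,z['d'])[60,320]-t)
for off in (.012,.022):
    print(A.inv().apply(onplane(i,[[320,ys.min()]],t[2]+off)-t), A.inv().apply(onplane(i,[[320,242]],t[2]+.025)-t))
# holder from wrist seen? refine later
tgt=np.array([.4371,.3105]); print(tgt-t[:2])
E
```

```text
52 0.09596988 [0.0107 0.0885 0.0239]
[[ 0.0929 -0.0038 -0.012 ]] [[ 0.0272 -0.0039 -0.025 ]]
[[ 0.0916 -0.0038 -0.022 ]] [[ 0.0272 -0.0039 -0.025 ]]
[-0.1222  0.2805]
```

Call:
send_rows(plan=[{"tx":0,"ty":-0.02,"tz":0,"yaw":-5.4},{"tx":0,"ty":-0.02,"tz":0,"yaw":-5.4},{"tx":0.035,"ty":-0.012,"tz":0,"yaw":0},{"tx":0.038,"ty":-0.014,"tz":0,"yaw":0},{"tx":0.038,"ty":-0.014,"tz":0,"yaw":0},{"tx":0.038,"ty":-0.014,"tz":0,"yaw":0},{"tx":0.038,"ty":-0.014,"tz":0,"yaw":0},{"tx":0.038,"ty":-0.008,"tz":0,"yaw":0}])

```text
clock: 11.0
eef_pos: [0.4376, 0.2594, 0.1897]
tcp_rot: [0.699, 0.715, -0.0, -0.0]
contact_force: [0.9, -0.0, -2.7]
opening: 0.228
```

Call:
send_rows(plan=[{"tx":0.033,"ty":0,"tz":0,"yaw":0},{"tx":0.02,"ty":0,"tz":0,"yaw":0},{"tx":0,"ty":0,"tz":0,"yaw":0},{"tx":0,"ty":0,"tz":0,"yaw":0}])

```text
clock: 11.33
eef_pos: [0.4377, 0.3118, 0.1895]
tcp_rot: [0.698, 0.716, -0.0, 0.0]
contact_force: [0.1, 0.2, -1.6]
opening: 0.228
```

```bash
python3 - <<'E'
from h import *
a=[]
for n in ("wrist","scene"):
    i=info(n);p,d=eyes.camera(n);cv2.imwrite(f"pics/{n}7.png",p[:,:,::-1]);a.append(p[:,:,::-1]);np.savez(f"{n}7.npz",p=p,d=d,o=i['origin'],r=i['rotation'])
s=arm.state();print(s['eef_pos'],s['tcp_rot'],s['contact_force'])
cv2.imwrite("pics/c7.png",cv2.resize(a[1][70:230,240:430],(570,480)))
E
```

```text
[0.43756579 0.31025057 0.18965016] [ 6.98675812e-01  7.15438255e-01 -4.61181489e-04 -3.22197027e-05] [-0.04521844 -0.01323861 -2.252539  ]
```

View pics/wrist7.png

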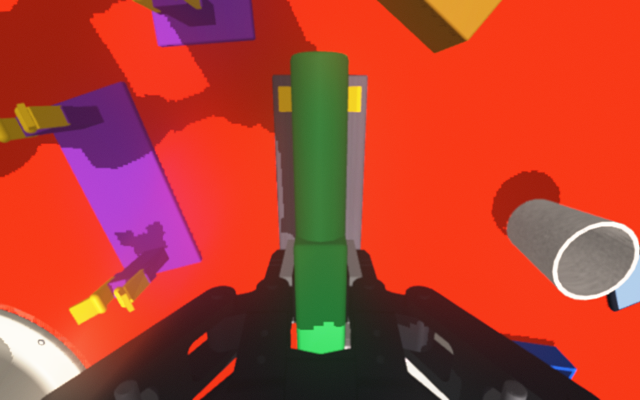

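View pics/c7.png

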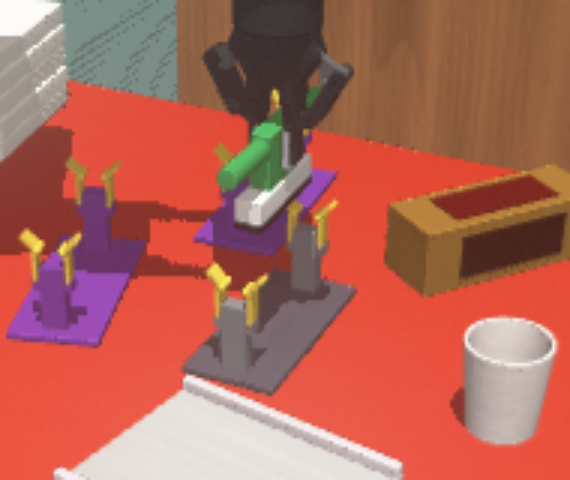

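Call:
send_rows(plan=[{"tx":0.003,"ty":0,"tz":0.015,"yaw":0},{"tx":0,"ty":0,"tz":0.025,"yaw":0},{"tx":0,"ty":0,"tz":0.025,"yaw":0},{"tx":0,"ty":0,"tz":0.015,"yaw":0},{"tx":0,"ty":0,"tz":0.01,"yaw":0},{"tx":0,"ty":0,"tz":0,"yaw":0},{"tx":0,"ty":0,"tz":0,"yaw":0}])

```text
clock: 12.02
eef_pos: [0.4375, 0.3132, 0.1004]
tcp_rot: [0.699, 0.715, -0.0, -0.0]
contact_force: [0.2, 0.1, -2.2]
opening: 0.223
```

```bash
python3 - <<'E'
from h import *
a=[]
for n in ("wrist","scene"):
    i=info(n);p,d=eyes.camera(n);cv2.imwrite(f"pics/{n}8.png",p[:,:,::-1]);a.append(p[:,:,::-1])
s=arm.state();print(s['eef_pos'],s['tcp_rot'],s['contact_force'])
cv2.imwrite("pics/c8.png",np.hstack([cv2.resize(a[1][100:220,260:400],(420,360)),cv2.resize(a[0][30:270,200:440],(360,360))]))
E
```

```text
[0.43784971 0.31369835 0.10120595] [6.98771132e-01 7.15344937e-01 6.94948129e-04 2.07233208e-04] [ 0.52137908  0.42219959 -2.93155261]
```

View pics/c8.png

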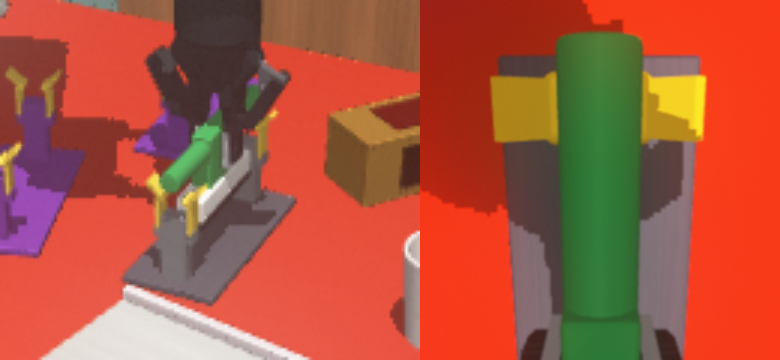

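Call:
send_rows(plan=[{"tx":0,"ty":0,"tz":0.005,"yaw":0},{"tx":0,"ty":0,"tz":0.005,"yaw":0},{"tx":0,"ty":0,"tz":0.003,"yaw":0},{"tx":0,"ty":0,"tz":0,"yaw":0}])

```text
clock: 12.45
eef_pos: [0.4368, 0.3135, 0.0867]
tcp_rot: [0.699, 0.716, -0.0, -0.0]
contact_force: [-0.0, 0.2, -2.2]
opening: 0.227
```

Call:
send_rows(plan=[{"tx":0,"ty":0,"tz":0.002,"yaw":0},{"tx":0,"ty":0,"tz":0.002,"yaw":0},{"tx":0,"ty":0,"tz":0,"yaw":0}])

```text
clock: 12.7
eef_pos: [0.4372, 0.3138, 0.0833]
tcp_rot: [0.699, 0.716, 0.0, 0.0]
contact_force: [-1.3, 1.8, 5.5]
opening: 0.229
```

Call:
send_rows(plan=[{"tx":0,"ty":0,"tz":0.002,"yaw":0},{"tx":0,"ty":0,"tz":0.002,"yaw":0},{"tx":0,"ty":0,"tz":0,"yaw":0}])

```text
clock: 12.95
eef_pos: [0.4372, 0.3138, 0.0791]
tcp_rot: [0.699, 0.716, 0.0, -0.0]
contact_force: [-0.7, 2.2, -1.4]
opening: 0.227
```

Call:
send_rows(plan=[{"tx":0,"ty":0,"tz":0.002,"yaw":0},{"tx":0,"ty":0,"tz":0.002,"yaw":0},{"tx":0,"ty":0,"tz":0,"yaw":0}])

```text
clock: 13.2
eef_pos: [0.437, 0.3136, 0.0748]
tcp_rot: [0.699, 0.716, -0.0, -0.0]
contact_force: [-0.1, 2.2, -5.1]
opening: 0.228
```

Lips passed (force peak near 8 N, then a pull downwards). Pressing on to the seats.

Call:
send_rows(plan=[{"tx":0,"ty":0,"tz":0.002,"yaw":0},{"tx":0,"ty":0,"tz":0.001,"yaw":0},{"tx":0,"ty":0,"tz":0,"yaw":0}])

```text
clock: 13.45
eef_pos: [0.4369, 0.3135, 0.0718]
tcp_rot: [0.699, 0.716, -0.0, -0.0]
contact_force: [0.8, 0.8, -8.6]
opening: 0.223
```

Call:
send_rows(plan=[{"tx":0,"ty":0,"tz":0.001,"yaw":0},{"tx":0,"ty":0,"tz":0,"yaw":0}])

```text
clock: 13.62
eef_pos: [0.4371, 0.3136, 0.071]
tcp_rot: [0.699, 0.716, -0.0, -0.0]
contact_force: [-0.1, 0.0, -6.4]
opening: 0.226
```

Call:
send_rows(plan=[{"tx":0,"ty":0,"tz":0.001,"yaw":0},{"tx":0,"ty":0,"tz":0,"yaw":0}])

```text
clock: 13.78
eef_pos: [0.4371, 0.3136, 0.0705]
tcp_rot: [0.699, 0.716, -0.0, 0.0]
contact_force: [-2.4, -0.6, 5.2]
opening: 0.23
```

Call:
send_rows(plan=[{"tx":0,"ty":0,"tz":0.0005,"yaw":0},{"tx":0,"ty":0,"tz":0,"yaw":0}])

```text
clock: 13.95
eef_pos: [0.4371, 0.3136, 0.0705]
tcp_rot: [0.699, 0.716, 0.0, 0.0]
contact_force: [-4.3, -1.6, 13.3]
opening: 0.228
```

Call:
send_rows(plan=[{"tx":0,"ty":0,"tz":0,"yaw":0},{"tx":0,"ty":0,"tz":0,"yaw":0},{"tx":0,"ty":0,"tz":0,"yaw":0},{"tx":0,"ty":0,"tz":0,"yaw":0},{"tx":0,"ty":0,"tz":0,"yaw":0},{"tx":0,"ty":0,"tz":0,"yaw":0},{"tx":0,"ty":0,"tz":0,"yaw":0},{"tx":0,"ty":0,"tz":0,"yaw":0}], grip=0.085)

```text
clock: 14.62
eef_pos: [0.4371, 0.3137, 0.0697]
tcp_rot: [0.699, 0.716, -0.0, -0.0]
contact_force: [-1.0, 0.2, 0.0]
opening: 0.995
```

Call:
send_rows(plan=[{"tx":0,"ty":0,"tz":-0.01,"yaw":0},{"tx":0,"ty":0,"tz":-0.025,"yaw":0},{"tx":0,"ty":0,"tz":-0.035,"yaw":0},{"tx":0,"ty":0,"tz":-0.035,"yaw":0},{"tx":0,"ty":0,"tz":-0.035,"yaw":0},{"tx":-0.035,"ty":0,"tz":-0.02,"yaw":0},{"tx":-0.035,"ty":0,"tz":0,"yaw":0},{"tx":0,"ty":0,"tz":0,"yaw":0}])

```text
clock: 15.28
eef_pos: [0.4388, 0.2399, 0.2318]
tcp_rot: [0.699, 0.715, 0.001, 0.001]
contact_force: [0.8, 0.6, -0.0]
opening: 0.995
```

```bash
python3 - <<'E'
from h import *
a=[]
for n in ("wrist","scene","top"):
    i=info(n);p,d=eyes.camera(n);cv2.imwrite(f"pics/{n}9.png",p[:,:,::-1]);a.append(p[:,:,::-1]);np.savez(f"{n}9.npz",p=p,d=d,o=i['origin'],r=i['rotation'])
s=arm.state();print(s['eef_pos'],s['tcp_rot'],s['contact_force'],s['clock'])
cv2.imwrite("pics/c9.png",cv2.resize(a[1][100:300,240:430],(570,600)))
E
```

```text
[0.43884445 0.24353874 0.23033924] [6.98983609e-01 7.15137620e-01 3.11281404e-04 3.84604001e-05] [0.71920913 1.09256259 0.20314012] 15.4333
```

View pics/wrist9.png

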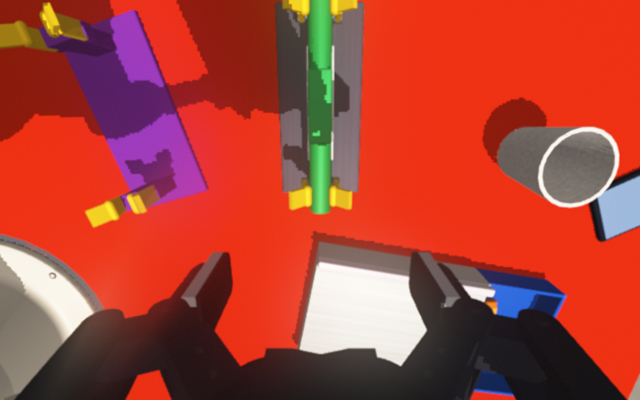

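View pics/c9.png

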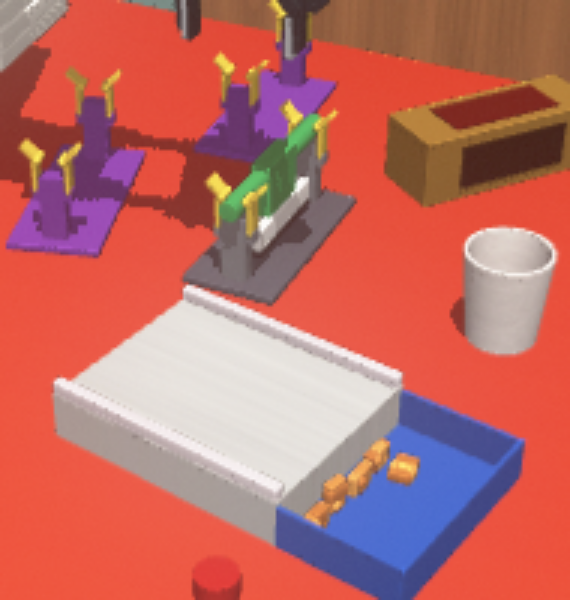

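View pics/top9.png

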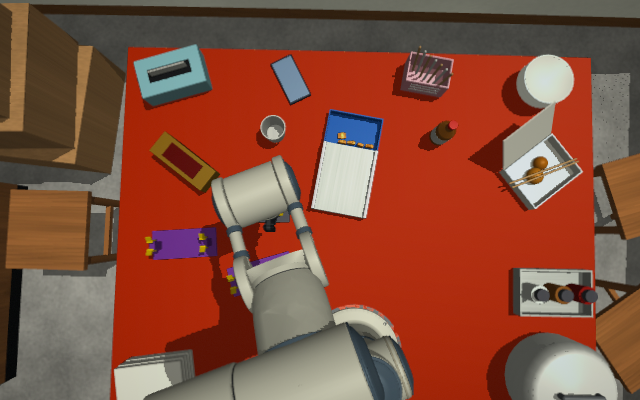

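```bash
python3 - <<'E'
from h import *
np.set_printoptions(precision=4,suppress=True)
for n in ("wrist","scene"):
    z=np.load(n+"9.npz");p,d=z['p'],z['d'];i=dict(info(n),origin=z['o'],rotation=z['r']);C=cloud(i,d);H=hsv(p)
    g=(H[...,0]>42)&(H[...,0]<78)&(H[...,1]>90)&(d>0)&(C[...,0]<.6)&(C[...,1]>.15)&(abs(C[...,0]-.437)<.03)
    G=C[g]
    for y0 in np.arange(.21,.42,.02):
        q=G[abs(G[:,1]-y0)<.01]
        if len(q)>4: print(n,round(y0,2),len(q),"ztop",np.percentile(q[:,2],90),"x",np.median(q[:,0]))
    print("y range",np.percentile(G[:,1],[.5,99.5]))
E
```

```text
wrist 0.21 54 ztop 0.09242484468722732 x 0.4393155181783455
wrist 0.23 342 ztop 0.09261444036690812 x 0.43960120338885333
wrist 0.25 457 ztop 0.09268556856755569 x 0.4390278842821465
wrist 0.27 462 ztop 0.09268917012623253 x 0.43848665794046826
wrist 0.29 514 ztop 0.09631056780514889 x 0.4380796531476312
wrist 0.31 598 ztop 0.09637008101587168 x 0.4370628342847148
wrist 0.33 626 ztop 0.09627696520768744 x 0.43718658609962374
wrist 0.35 593 ztop 0.09296564231351473 x 0.4363049096866636
wrist 0.37 684 ztop 0.09249348123244533 x 0.4363147191943086
wrist 0.39 293 ztop 0.0927519511185691 x 0.4354879431086275
y range [0.2186 0.3888]
scene 0.21 29 ztop 0.0915212499324114 x 0.43909948905403595
scene 0.23 33 ztop 0.09354849372894017 x 0.44145094122837625
scene 0.25 21 ztop 0.09357873815041173 x 0.4393554304049704
scene 0.27 29 ztop 0.09414000377204805 x 0.4414073498062373
scene 0.29 96 ztop 0.09654321897904844 x 0.44459552485556786
scene 0.31 65 ztop 0.09685110194860343 x 0.4455711914862305
scene 0.33 55 ztop 0.09604157124843879 x 0.44502310459900796
scene 0.35 19 ztop 0.09456744463310765 x 0.441079840905099
scene 0.37 27 ztop 0.09406035895108025 x 0.4398099505762759
scene 0.39 15 ztop 0.09324413998483794 x 0.43746571608508333
y range [0.2148 0.4002]
```

Bar top is at 92.5 mm along its whole length (92 mm expected), so it is home and level.

```bash
python3 -c "
from h import *
print(arm.sign_off())"
```

```text
the job is handed in; nothing more can be done
None
```

The scraper wiped all five crusts into the blue pan in one pass, and it is now in the grey holder with the gripper released and clear. I handed the job in at about 15.5 s.

**Crusts:** The deck looks clear in the wrist and scene views. All the crust points lie inside the pan, none higher than about 32 mm. Four crusts stand in a row against the end of the deck, and one lies on the pan floor.

**Holder:** While I pressed the bar in, the readings rose about 8 N at the lips, then turned to a pull. They ended with 13 N upward on the seats. After release the bar's top measured 92.4–93.0 mm along its whole length in the wrist view, against 92 mm expected, so it is level and fully home. The scene view was noisier, reading 91.5–94.6 mm along the bar. Both pairs of yellow fingers appear closed around it.

**Bystanders:** The sauce bottle and cup look unmoved in the before and after pictures. The purple look-alikes were not touched.

While I was finding the deck height, the scraper's foot briefly pressed on it with about 44 N. That was the scraper, not the arm or gripper body, and I raised it before wiping.

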